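# Index the collet vice one hole and load a bar

## Robot

A 6-joint arm with a two-finger parallel gripper is mounted at the origin on the work surface. World frame = base frame: x ahead of the robot, y to its left, z up, the work surface at z = 0. Lengths are in m, angles in degrees, forces in N, time in s.
With the tool pointing down it reaches from about 0.2 to 0.875 m from the base axis. Payload 3.4 kg.
Tool frame: the origin (TCP) lies at the very end of the fingers, on their centre line; the grasp point (between the pads) lies env.grasp_offset behind it (env.grasp_offset is the distance from the TCP to the grasp point, in m); z points along the fingers, y is the line along which they close (so a half turn about z gives the same grasp; the last joint's range is limited). The gripper opens to 94 mm and grips with 3 to 60 N. Pads are 16 mm wide; open, the fingers measure 119 mm over their backs; the gripper's body (75 mm by 177 mm) begins 78 mm behind the grasp point.
Start: joints at [-71.276, 15.808, 86.224, -0, 77.962, -6.933], TCP at [0.249, -0.518, 0.205] pointing down, gripper open.
Joint ranges: [-165.64, 165.64], [-43.16, 119.46], [12.63, 154.43], [-67.54, 247.53], [6.08, 155.33], [-154.97, 154.97]. Speed limits (degrees/s): [147.25, 147.25, 180, 180, 180, 180].

## Interface

Orientations are given as a 3x3 rotation matrix whose columns are the frame's x, y, z axes.
In Python, from bench import env gives the robot as it stands. The module is installed in compiled form; this text tells all that it offers.
- The arm moves only by the tool carry_out, never from a script. Its argument "motion" is a list of rows, each a list of 2 entries, a list of its own where there are three numbers: the shift along the tool's x, y, z in m, then the turn, a rotation vector about the tool's x, y, z in degrees. A call has 1 to 20 rows; each row shifts and turns the commanded pose from where the row before left it, along the tool's axes as they then stand; what a row does not reach is not made up. A row lasts 1/12 s, in which the tool goes at most 41.7 mm and 7.16 degrees, less where a joint would pass 70% of its speed; a pose out of reach is approached as far as the arm can. A call is refused whole if a number of a shift passes 0.0417 or a number of a turn 7.16, either way. A call with a gripper value outside its range is refused whole. "grip" is the opening, from 0 (shut) to 1 (fully open), set as the call begins (left out, the last holds). The fingers move at their own pace and stop on an object; "newtons" is the grip in N (left out, the last holds). Time passes only in rows, so rows that do not move let the fingers close. It gives the time, the measured TCP pose, the force, the opening and the grip force at its end, in the units of the state.
- env.observe(): the state, without advancing time (a new reading comes with each control period).
- env.read_camera(name): name is "scene" or "top" or "wrist"; returns the picture (384x512x3 uint8, red, green, blue); there is no depth.
- env.camera_info(name): a dict with "camera_matrix" (3x3 intrinsics, pixels), "extrinsics" (4x4, takes a point from camera to world coordinates); the wrist camera has in their place "tool_from_camera" (4x4, takes a point from camera to tool coordinates, whose origin is the TCP and whose axes are the flange's). Camera axes: x right, y down, z forward; pixel columns grow to the right and rows downward; lengths in m; the calibration is good to about 2 mm. A picture is of the moment at which its call begins: read the wrist's pose just before it. camera_info takes no time and is no camera call.
- env.sign_off(): hands the job in; it is judged then, once.
The state is a dict: "t": time; "qpos": joint angles; "joint_velocities": joint speeds; "effort": joint torques, N m; "ee_pos": TCP position; "tcp_rot": TCP orientation; "wrist_force": force on the tool from outside, world axes, zero at the start; "torque": the same for the moment, N m; "gripper_width": opening from 0.0 (shut) to 1.0 (fully open); "finger_force": force on a finger pad.
Only numpy, scipy, OpenCV 4.12 (cv2) and the standard library are available. Lean on these libraries where they do the work, as an engineer would, in place of code of your own. Each camera call takes 0.05 s, during which the arm holds its last target. There are 200 camera calls.

## Task

Set up the swivelling collet vice for the next cut: pull its spring plunger up, swing the vice one hole anticlockwise (seen from above) and let the plunger snap fully into that hole. Then take the slim square bar from the bench, feed it end first into the open collet until it meets the depth stop, let it go there and swing the collet lever all the way over to close the jaws on it. Leave everything else on the bench where it is.

Things in the scene. Friction and masses are not known exactly. Their poses are not given: they have to be found in the camera images.
- hole_now (a point): The steel-bushed hole that the plunger pin sits in at the start, at its mouth (28 mm above the bench). The holes are black, 15 mm wide, in light steel bushings, 30 degrees apart on a circle of radius 125 mm in the top of a round white laminate base 300 mm across and 28 mm thick, fixed to the bench.
- hole_next (a point): The next hole anticlockwise (30 degrees), at its mouth: where the pin must end.
- swivel (a joint): Turn of the whole vice (grey block, index arm, plunger, jaws and lever together) about the vertical axis at the centre of the round base, in rad, anticlockwise positive seen from above; 0 at hole_now, 0.524 at hole_next, range -0.75 to 1.25. It turns only while the plunger pin is clear of the holes; about 2 N of friction at the knob.
- plunger (a joint): Lift of the spring plunger, in m: 0 fully down in a hole, about 0.014 when its pin rides on the plate between holes, 0.022 at its upper limit. The spring pushes it down with 5 N at 0 and 10 N at the limit. The pin is 12 mm across with a round end and drops in by itself when within about 2 mm of a hole.
- knob (a point): Point on the axis of the plunger's black round knob, 20 mm above the knob's underside. The knob is 40 mm tall, 30 mm across below and 36 mm in its top 10 mm, and stands upright 125 mm from the swivel axis at the outer end of the flat steel index arm, opposite the collet mouth. Seated, its underside is 54 mm above the bench and 8 mm above the arm, so this point is at 74 mm.
- mouth (a point): Centre of the open mouth of the collet, on its face 50 mm from the swivel axis, 85 mm above the bench. Its x axis points horizontally out of the mouth (a bar is fed in along minus x), z up. The bore is 30 mm high (floor 70 mm above the bench) and 32 mm wide between the open steel jaws; the depth stop is 70 mm inside. The grey block around it is 85 mm long, 80 mm wide, and its top is 122 mm above the bench; a rest 20 mm wide continues the floor 35 mm out of the mouth.
- stop (a point): Point on the face of the depth stop inside the collet, in the middle of the bore floor; axes as mouth. A fully fed bar has its centre 80 mm along +x from here.
- lever (a joint): Turn of the collet lever on top of the vice in rad: 0 to 0.12 at the start (open), 1.05 all the way over (jaws closed). It swings clockwise seen from above about the same vertical axis as the swivel, is stiff (about 3 N at its handle) and stays where it is left. It draws both jaws together evenly, about 4 mm each.
- lever_grip (a point): Middle of the black upright round handle of the collet lever, 22 mm across, 38 mm tall, 78 mm from the swivel axis; this point is 158 mm above the bench, 22 mm above the lever's flat bar. When open the handle is beside the vice (110 degrees anticlockwise from the direction of the mouth), closed it is 50 degrees from it.
- slim_bar: The slim dark wooden square bar to load, 160 x 24 x 24 mm, lying flat on the bench; origin at the centre of its underside, x along its length. Both ends are alike.
- stout_bar: A stouter bar of the same wood, 160 x 38 x 38 mm, not to be used; origin at the centre of its underside, x along its length. The two bars may lie either way round.
- sanding_block: Grey sanding block, 70 x 120 x 31 mm, bystander; origin under its centre.
- inlay_box: Dark wooden box with inlay, 100 x 100 x 85 mm, bystander; origin under its centre.
- mallet: Wooden mallet lying down, about 280 mm long, 55 mm high, bystander; origin under the middle of its handle.
- glue: Glue bottle, 60 mm across, 130 mm tall, bystander; origin under its centre.
- tape_roll: Green roll of tape lying flat, 100 mm across, 25 mm high, bystander; origin under its centre.
- brush: Brush lying down, about 200 mm long, bystander.
Things that resemble listed ones, but are neither listed nor needed, are in the scene too. What is shaped like the slim_bar but purple is not meant.

How it is judged:
By the outcome, as a careful person would: the job done as asked, in the order asked, and still so for the second after the job is handed in, with the robot touching nothing.
It also fails if it takes over 72 s, if anything falls off the work surface, if the arm or the gripper's body presses on something with over 40 N, if the wrist force passes 120 N, or if a joint passes its speed limit or range.

## Working session

There is one attempt and no reset: what is moved stays moved. The work goes in short steps, Python scripts to look and compute and a tool call to move; the robot and the scene stay as the last step left them, time stands still between calls to the robot, and variables do not carry over. Pictures are saved under pics/ and viewed, at most 10 in all, crops included, and the job is handed in when it is done.

Besides the shell and the picture viewer there is one more tool, called as name([rows], argument=value, ...), one row to a line, values as JSON. carry_out: Moves the arm, as the interface text tells. Its arguments: {"type":"object","properties":{"motion":{"type":"array","items":{"type":"array"}},"grip":{"type":"number"},"newtons":{"type":"number"}},"required":["motion"]}

```bash
mkdir -p pics
python3 - <<'E'
from bench import env
import cv2,numpy as np
np.set_printoptions(precision=4,suppress=True)
o=env.observe();print(o['t'],o['ee_pos'],o['tcp_rot'],env.grasp_offset)
for n in("scene","top","wrist"):
    im=env.read_camera(n);cv2.imwrite(f"pics/{n}0.png",im[:,:,::-1]);np.save(f"pics/{n}0.npy",im)
    print(n,{k:np.array(v) if not isinstance(v,str) else v for k,v in env.camera_info(n).items()})
a=cv2.imread("pics/top0.png");cv2.imwrite("pics/top0b.png",cv2.resize(a,(800,600),interpolation=cv2.INTER_CUBIC))
a=cv2.imread("pics/scene0.png");cv2.imwrite("pics/scene0b.png",cv2.resize(a,(800,600),interpolation=cv2.INTER_CUBIC))
E
```

```text
0.0 [ 0.2488 -0.5178  0.2046] [[ 0.9014  0.433  -0.0005]
 [ 0.433  -0.9014  0.0017]
 [ 0.0002 -0.0018 -1.    ]] 0.0188
scene {'camera_matrix': array([[450.2144,   0.    , 251.9967],
       [  0.    , 450.2144, 191.0803],
       [  0.    ,   0.    ,   1.    ]]), 'extrinsics': array([[-0.237 ,  0.5506, -0.8004,  1.5567],
       [ 0.9715,  0.1413, -0.1904,  0.247 ],
       [ 0.0083, -0.8227, -0.5684,  0.8893],
       [ 0.    ,  0.    ,  0.    ,  1.    ]])}
top {'camera_matrix': array([[483.4784,   0.    , 248.5995],
       [  0.    , 483.4784, 189.4487],
       [  0.    ,   0.    ,   1.    ]]), 'extrinsics': array([[-0.0222, -0.993 ,  0.1157,  0.2886],
       [-0.9996,  0.0202, -0.0184,  0.0181],
       [ 0.0159, -0.1161, -0.9931,  1.8228],
       [ 0.    ,  0.    ,  0.    ,  1.    ]])}
wrist {'camera_matrix': array([[338.8605,   0.    , 253.913 ],
       [  0.    , 338.8605, 191.6998],
       [  0.    ,   0.    ,   1.    ]]), 'tool_from_camera': array([[ 0.0001, -0.9649, -0.2628,  0.0757],
       [ 1.    ,  0.0002, -0.0001, -0.0003],
       [ 0.0002, -0.2628,  0.9649, -0.1787],
       [ 0.    ,  0.    ,  0.    ,  1.    ]])}
```

View pics/top0b.png

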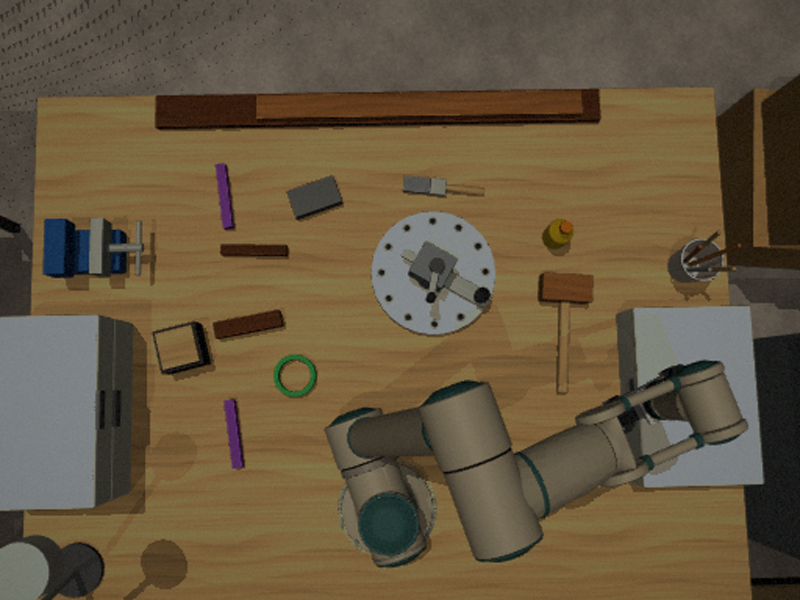

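View pics/scene0b.png

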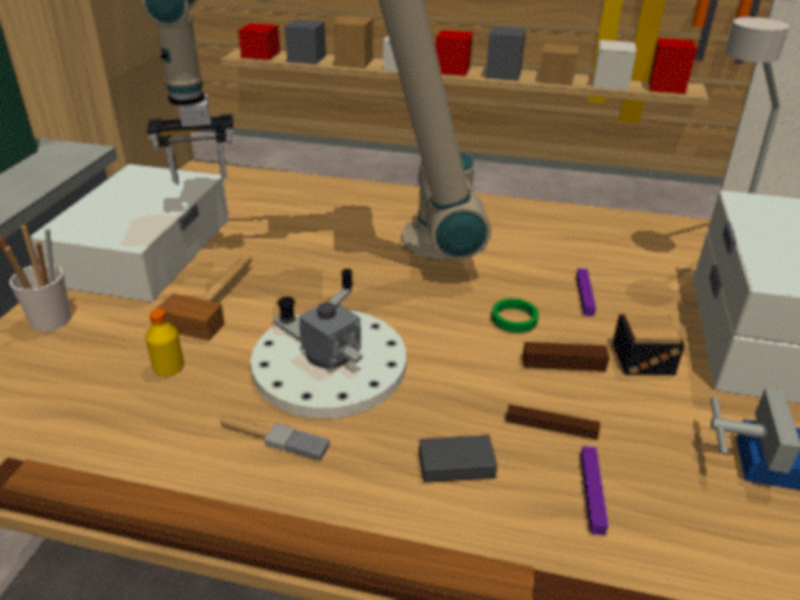

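The top view (800×600 px) shows the base disc at about (433,272), the knob at (481,296), the collet mouth at about (405,257) and the lever handle at (431,297). Candidates for slim_bar:
- Dark slim bar at (254,250): this is the one, thin and dark wood.
- Dark stout bar at (249,324): too thick.
- Purple bars at (224,196) and (234,433): wrong colour.

The scene view agrees, with the slim bar at (552,421) and the stout bar at (565,355).

```bash
cat > h.py <<'E'
from bench import env
import cv2,numpy as np
np.set_printoptions(precision=4,suppress=True)
def cam(n,o=None):
    i=env.camera_info(n);K=np.array(i['camera_matrix'])
    if n=='wrist':
        T=np.eye(4);T[:3,:3]=o['tcp_rot'];T[:3,3]=o['ee_pos'];T=T@np.array(i['tool_from_camera'])
    else:T=np.array(i['extrinsics'])
    return K,T
def ray(n,uv,z,o=None):
    K,T=cam(n,o);uv=np.atleast_2d(uv).astype(float)
    d=np.c_[uv,np.ones(len(uv))]@np.linalg.inv(K).T@T[:3,:3].T
    return T[:3,3]+d*((z-T[2,3])/d[:,2])[:,None]
def proj(n,P,o=None):
    K,T=cam(n,o);p=(np.atleast_2d(P)-T[:3,3])@T[:3,:3]@K.T
    return p[:,:2]/p[:,2:]
def blobs(m,amin=15):
    c,_=cv2.findContours(m.astype(np.uint8),cv2.RETR_EXTERNAL,cv2.CHAIN_APPROX_NONE)
    return [x for x in c if cv2.contourArea(x)>=amin]
E
python3 - <<'E'
from h import *
im=np.load("pics/top0.npy").astype(int);g=im.sum(2)
hsv=cv2.cvtColor(im.astype(np.uint8),cv2.COLOR_RGB2HSV)
sub=np.zeros(g.shape,bool);sub[125:225,230:325]=1
m=(hsv[...,1]<50)&(hsv[...,2]>110)&sub
c=max(blobs(m),key=cv2.contourArea);h=cv2.convexHull(c)[:,0]
P=ray('top',h,.028)[:,:2]
A=np.c_[2*P,np.ones(len(P))];s=np.linalg.lstsq(A,(P**2).sum(1),rcond=None)[0]
C=s[:2];print('disc',C,np.sqrt(s[2]+C@C),len(P))
k=(hsv[...,2]<45)&sub
for b in blobs(k,4):
    (u,v),r=cv2.minEnclosingCircle(b)
    u,v=b[:,0].mean(0)
    for z in(.028,.094,.174):
        p=ray('top',(u,v),z)[0,:2];d=p-C;print((round(u,1),round(v,1)),round(r,1),cv2.contourArea(b),z,p,np.hypot(*d).round(4),np.degrees(np.arctan2(d[1],d[0])).round(1))
d=(hsv[...,2]<110)&(hsv[...,1]>110)
d[:, :130]=0;d[:,190:]=0;d[:145]=0;d[225:]=0
for b in blobs(d,60):
    for z in (.024,.038):
        w=ray('top',b[:,0],z)[:,:2].astype(np.float32)
        print('bar',b[:,0].mean(0),z,cv2.minAreaRect(w*1000))
print([im[160,160],im[160,175],im[207,160]])
crop=np.hstack([cv2.resize(im[110:235,225:335].astype(np.uint8),None,fx=4,fy=4),cv2.resize(im[140:220,125:200].astype(np.uint8),(344,500))])
cv2.imwrite('pics/crop1.png',crop[:,:800,::-1])
E
```

```text
disc [ 0.5548 -0.1225] 0.14824846145087148 35
(np.float64(248.1), np.float64(190.7)) 1.6 4.5 0.028 [ 0.493  -0.0133] 0.1255 119.5
(np.float64(248.1), np.float64(190.7)) 1.6 4.5 0.094 [ 0.4855 -0.0121] 0.1303 122.1
(np.float64(248.1), np.float64(190.7)) 1.6 4.5 0.174 [ 0.4764 -0.0107] 0.1366 125.1
(np.float64(275.4), np.float64(190.0)) 3.4 22.0 0.028 [ 0.4936 -0.1155] 0.0616 173.4
(np.float64(275.4), np.float64(190.0)) 3.4 22.0 0.094 [ 0.4861 -0.1105] 0.0698 170.1
(np.float64(275.4), np.float64(190.0)) 3.4 22.0 0.174 [ 0.4769 -0.1046] 0.0799 167.0
(np.float64(308.1), np.float64(189.0)) 5.1 62.5 0.028 [ 0.495  -0.2382] 0.1302 -117.3
(np.float64(308.1), np.float64(189.0)) 5.1 62.5 0.094 [ 0.4874 -0.2288] 0.1258 -122.4
(np.float64(308.1), np.float64(189.0)) 5.1 62.5 0.174 [ 0.4782 -0.2173] 0.1219 -128.9
(np.float64(268.4), np.float64(178.8)) 7.5 37.5 0.028 [ 0.5364 -0.0903] 0.0371 119.7
(np.float64(268.4), np.float64(178.8)) 7.5 37.5 0.094 [ 0.5273 -0.0863] 0.0455 127.2
(np.float64(268.4), np.float64(178.8)) 7.5 37.5 0.174 [ 0.5163 -0.0815] 0.0563 133.2
(np.float64(310.1), np.float64(173
[... 841 characters left out ...]
)) 1.5 4.0 0.094 [ 0.6502 -0.059 ] 0.1146 33.7
(np.float64(260.0), np.float64(145.5)) 1.5 4.0 0.174 [ 0.6335 -0.0554] 0.1034 40.5
bar [158.9722 208.1019] 0.024 ((434.95343017578125, 319.6158447265625), (51.78968811035156, 170.5694122314453), 9.93005084991455)
bar [158.9722 208.1019] 0.038 ((433.8141174316406, 317.2692565917969), (51.38663864135742, 169.2418670654297), 9.930038452148438)
bar [162.5  160.28] 0.024 ((614.4326171875, 306.1455078125), (168.8014678955078, 34.35006332397461), 88.88025665283203)
bar [162.5  160.28] 0.038 ((611.8965454101562, 303.90374755859375), (167.4876251220703, 34.08274459838867), 88.88008117675781)
[array([56, 33, 20]), array([51, 27, 15]), array([58, 30, 14])]
```

View pics/crop1.png

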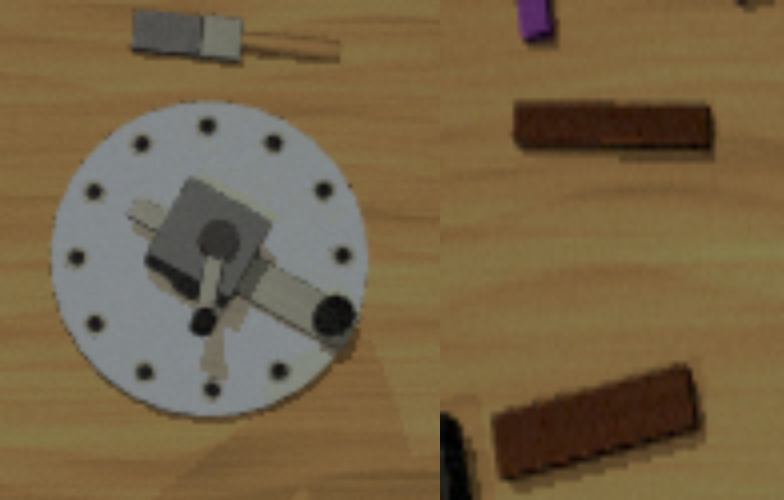

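The crop confirms the slim bar (thin, dark) above the stout one, and the disc's holes lie at multiples of 30°. The knob is at -120° and the next hole is at -90°. The swivel centre is about (0.555, -0.1225). The slim bar lies near (0.614, 0.306), along y. Next I hover over the knob and check it with the wrist camera.

carry_out([
  [[0, 0, 0], [0, 0, -6.86]],
  [[0, 0, 0], [0, 0, -6.86]],
  [[0, 0, 0], [0, 0, -6.86]],
  [[0, 0, 0], [0, 0, -6.86]],
  [[0, 0, 0], [0, 0, -6.86]],
  [[0.037, 0.0065, 0], [0, 0, 0]],
  [[0.037, 0.0065, 0], [0, 0, 0]],
  [[0.037, 0.0065, 0], [0, 0, 0]],
  [[0.037, 0.0065, 0], [0, 0, 0]],
  [[0.037, 0.0065, 0], [0, 0, 0]],
  [[0.037, 0.0065, 0], [0, 0, 0]],
  [[0.037, 0.0065, 0], [0, 0, 0]],
  [[0.037, 0.0065, 0], [0, 0, 0]],
  [[0.037, 0.0065, 0], [0, 0, 0]],
  [[0.037, 0.0065, 0], [0, 0, 0]],
  [[0, 0, 0], [0, 0, 0]],
  [[0, 0, 0], [0, 0, 0]],
], grip=0.8)

```text
t: 1.57
ee_pos: [0.4911, -0.229, 0.2051]
tcp_rot: [[0.497, 0.868, -0.001], [0.868, -0.497, 0.0], [-0.0, -0.001, -1.0]]
wrist_force: [0.4, 0.8, -0.1]
gripper_width: 0.803
finger_force: 0.0
```

Run:
```python
from h import *
o=env.observe();im=env.read_camera('wrist')
print(o['t'],o['ee_pos'],o['tcp_rot'])
cv2.imwrite('pics/w1.png',im[:,:,::-1])
C=np.array([.5548,-.1225]);
def pt(a,r,z):return [C[0]+r*np.cos(np.radians(a)),C[1]+r*np.sin(np.radians(a)),z]
for n,p in dict(knobtop=pt(-120,.125,.094),next=pt(-90,.125,.028),h150=pt(-150,.125,.028),lever=pt(168,.078,.177)).items():print(n,proj('wrist',p,o))
v=cv2.cvtColor(im,cv2.COLOR_RGB2HSV)[...,2]
for b in blobs(v<45,25):
    (u,w),r=cv2.minEnclosingCircle(b)
    print((round(u,1),round(w,1)),round(r,1),cv2.contourArea(b),ray('wrist',(u,w),.028,o)[0,:2],ray('wrist',(u,w),.094,o)[0,:2],ray('wrist',(u,w),.177,o)[0,:2])
```

```text
1.5667 [ 0.4911 -0.229   0.2051] [[ 0.4972  0.8677 -0.0008]
 [ 0.8677 -0.4972  0.    ]
 [-0.0004 -0.0007 -1.    ]]
knobtop [[256.8094 189.4931]]
next [[315.4743 158.451 ]]
h150 [[197.5005 158.0263]]
lever [[128.6737  55.3164]]
(422.0, 319.0) 109.0 10502.5 [ 0.5773 -0.4865] [ 0.5683 -0.4265] [ 0.5569 -0.351 ]
(93.0, 304.5) 121.7 10686.0 [ 0.2432 -0.2725] [ 0.2962 -0.2522] [ 0.3628 -0.2267]
```

View pics/w1.png

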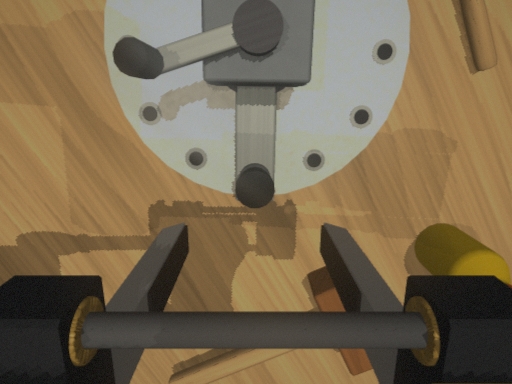

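The wrist view shows the knob at (255,187) and the neighbouring holes at (314,160) and (196,158), within 2 px of prediction. The lever handle is at about (128,55). I'll refine the centre from the holes.

Run:
```python
from h import *
o=env.observe();im=cv2.imread('pics/w1.png');g=im.max(2)
for (u,v),a in {(314,160):-90,(195,158):-150,(361,117):-60,(385,51):-30,(150,113):180}.items():
    w=g[v-11:v+12,u-11:u+12];b=max(blobs(w<75,5),key=cv2.contourArea);c=b[:,0].mean(0)+[u-11,v-11]
    p=ray('wrist',c,.028,o)[0,:2];t=np.radians(a);print(a,c,cv2.contourArea(b),p,'centre',p-.125*np.array([np.cos(t),np.sin(t)]))
w=g[155:215,225:290];b=max(blobs(w<75,50),key=cv2.contourArea)[:,0]+[225,155]
print('knob box',b.min(0),b.max(0))
```

```text
-90 [313.7879 160.1818] 108.5 [ 0.5515 -0.2496] centre [ 0.5515 -0.1246]
-150 [194.4138 160.3103] 48.5 [ 0.4416 -0.1866] centre [ 0.5499 -0.1241]
-60 [361.0556 116.5   ] 125.0 [ 0.6143 -0.2335] centre [ 0.5518 -0.1253]
-30 [384.55   51.125] 146.0 [ 0.6608 -0.1883] centre [ 0.5526 -0.1258]Traceback (most recent call last):
  File "<stdin>", line 4, in <module>
ValueError: max() iterable argument is empty
```

carry_out([
  [[-0.003, 0.001, 0.03], [0, 0, 0]],
  [[0, 0, 0.03], [0, 0, 0]],
  [[0, 0, 0.03], [0, 0, 0]],
  [[0, 0, 0.03], [0, 0, 0]],
  [[0, 0, 0.02], [0, 0, 0]],
  [[0, 0, 0.013], [0, 0, 0]],
  [[0, 0, 0], [0, 0, 0]],
  [[0, 0, 0], [0, 0, 0]],
])

```text
t: 2.28
ee_pos: [0.4886, -0.2348, 0.052]
tcp_rot: [[0.502, 0.865, -0.002], [0.865, -0.502, 0.001], [-0.0, -0.002, -1.0]]
wrist_force: [0.3, -0.3, -0.6]
gripper_width: 0.798
finger_force: 0.0
```

carry_out([
  [[0, 0, 0], [0, 0, 0]],
  [[0, 0, 0], [0, 0, 0]],
  [[0, 0, 0], [0, 0, 0]],
  [[0, 0, 0], [0, 0, 0]],
  [[0, 0, 0], [0, 0, 0]],
  [[0, 0, 0], [0, 0, 0]],
  [[0, 0, 0], [0, 0, 0]],
  [[0, 0, 0], [0, 0, 0]],
], grip=0, newtons=30)

```text
t: 2.95
ee_pos: [0.4897, -0.2336, 0.0528]
tcp_rot: [[0.5, 0.866, -0.0], [0.866, -0.5, -0.0], [-0.0, -0.0, -1.0]]
wrist_force: [0.0, 0.4, 2.8]
gripper_width: 0.372
finger_force: 30.0
```

carry_out([
  [[0, 0, 0], [0, 0, 0]],
  [[0, 0, -0.005], [0, 0, 0]],
  [[0, 0, -0.005], [0, 0, 0]],
  [[0, 0, -0.005], [0, 0, 0]],
  [[0, 0, -0.004], [0, 0, 0]],
  [[0, 0, 0], [0, 0, 0]],
  [[0, 0, 0], [0, 0, 0]],
], newtons=45)

```text
t: 3.53
ee_pos: [0.4895, -0.2334, 0.071]
tcp_rot: [[0.501, 0.866, -0.001], [0.866, -0.501, 0.0], [0.0, -0.001, -1.0]]
wrist_force: [1.1, -1.0, -10.5]
gripper_width: 0.364
finger_force: 45.0
```

Run:
```python
from h import *
o=env.observe();print(o['ee_pos'],o['wrist_force'])
im=env.read_camera('scene');p=proj('scene',o['ee_pos'])[0].astype(int);print(p)
cv2.imwrite('pics/s2.png',cv2.resize(im[p[1]-50:p[1]+40,p[0]-40:p[0]+80],None,fx=6,fy=6,interpolation=2)[:,:,::-1])
```

```text
[ 0.4895 -0.2334  0.071 ] [  1.1448  -0.9677 -10.5329]
[181 196]
```

View pics/s2.png

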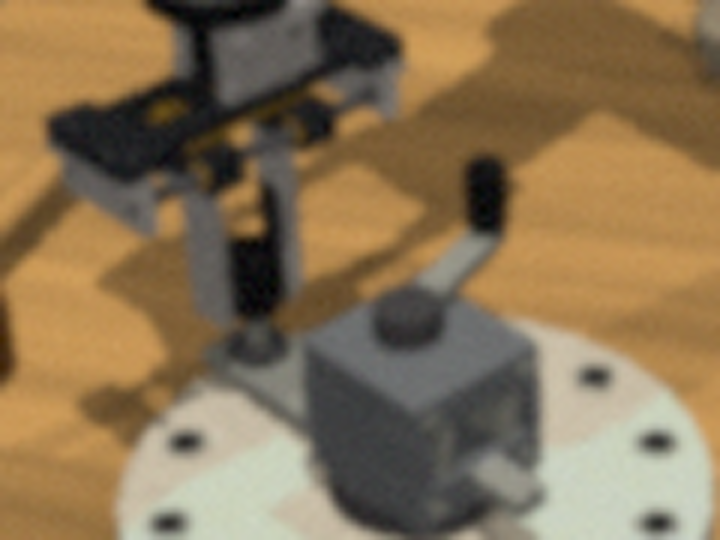

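The crop shows the knob raised between the fingers, with the plunger clear of the arm. The force is about 10 N, matching the spring at full lift. Next I swing 30° along the arc.

carry_out([
  [[0.0002, 0.00655, 0], [0, 0, -3]],
  [[0.0002, 0.00655, 0], [0, 0, -3]],
  [[0.0002, 0.00655, 0], [0, 0, -3]],
  [[0.0002, 0.00655, 0], [0, 0, -3]],
  [[0.0002, 0.00655, 0], [0, 0, -3]],
  [[0.0002, 0.00655, 0], [0, 0, -3]],
  [[0.0002, 0.00655, 0], [0, 0, -3]],
  [[0.0002, 0.00655, 0], [0, 0, -3]],
  [[0.0002, 0.00655, 0], [0, 0, -3]],
  [[0.0002, 0.00655, 0], [0, 0, -3]],
  [[0, 0, 0], [0, 0, 0]],
  [[0, 0, 0], [0, 0, 0]],
  [[0, 0, 0], [0, 0, 0]],
])

```text
t: 4.67
ee_pos: [0.553, -0.2511, 0.0714]
tcp_rot: [[0.002, 1.0, 0.001], [1.0, -0.002, -0.002], [-0.002, 0.001, -1.0]]
wrist_force: [2.5, -3.4, -10.8]
gripper_width: 0.363
finger_force: 45.0
```

carry_out([
  [[0, 0, 0.004], [0, 0, 0]],
  [[0, 0, 0.004], [0, 0, 0]],
  [[0, 0, 0.004], [0, 0, 0]],
  [[0, 0, 0.004], [0, 0, 0]],
  [[0, 0, 0.003], [0, 0, 0]],
  [[0, 0, 0], [0, 0, 0]],
  [[0, 0, 0], [0, 0, 0]],
])

```text
t: 5.25
ee_pos: [0.553, -0.2511, 0.0531]
tcp_rot: [[0.001, 1.0, 0.002], [1.0, -0.001, -0.002], [-0.002, 0.002, -1.0]]
wrist_force: [2.1, -5.4, -5.8]
gripper_width: 0.358
finger_force: 45.0
```

The spring still pulls down at about 5 N, so the pin is in the hole. I'll release and rise, then check.

carry_out([
  [[0, 0, 0], [0, 0, 0]],
  [[0, 0, 0], [0, 0, 0]],
  [[0, 0, 0], [0, 0, 0]],
  [[0, 0, 0], [0, 0, 0]],
  [[0, 0, -0.03], [0, 0, 0]],
  [[0, 0, -0.04], [0, 0, 0]],
  [[0, 0, -0.04], [0, 0, 0]],
  [[0, 0, -0.04], [0, 0, 0]],
  [[0, 0, 0], [0, 0, 0]],
  [[0, 0, 0], [0, 0, 0]],
], grip=0.8)

```text
t: 6.08
ee_pos: [0.5538, -0.2506, 0.2059]
tcp_rot: [[0.0, 1.0, 0.006], [1.0, -0.0, -0.003], [-0.003, 0.006, -1.0]]
wrist_force: [0.3, 0.1, -1.0]
gripper_width: 0.797
finger_force: 0.0
```

Run:
```python
from h import *
o=env.observe();print(o['ee_pos'],o['wrist_force'])
im=env.read_camera('wrist');cv2.imwrite('pics/w3.png',im[:,:,::-1])
s=env.read_camera('scene');p=proj('scene',[.553,-.125,.08])[0].astype(int)
a=cv2.resize(s[p[1]-50:p[1]+45,p[0]-60:p[0]+65],None,fx=4,fy=4)
cv2.imwrite('pics/s3.png',np.hstack([a[:,:,::-1],cv2.resize(im[:,60:410],(300,380))[:,:,::-1]])[:600,:800])
for z in (.094,.108):print(proj('wrist',[.553,-.2511,z],o))
print('axis line mouth',proj('wrist',[[.5525,-.1,.122],[.5525,-.04,.07]],o))
```

```text
[ 0.5538 -0.2506  0.2059] [ 0.3341  0.0615 -0.9619]
[[253.1011 188.9718]]
[[253.1351 193.2199]]
axis line mouth [[252.2454 -12.6127]
 [252.1462 -77.1327]]
```

View pics/s3.png

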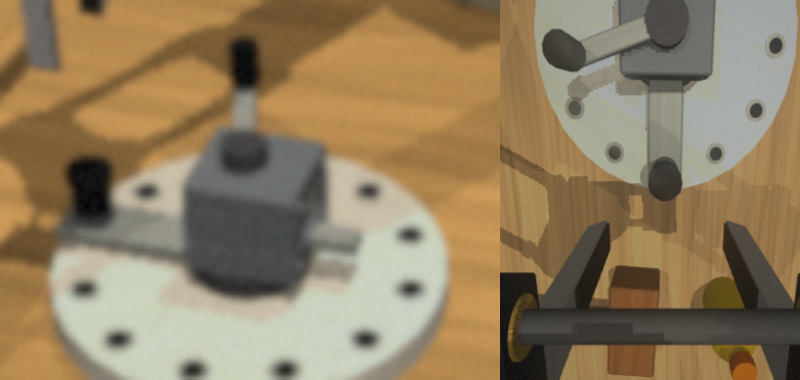

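Seated: the knob sits low on the arm, and in the wrist half it is midway between the neighbouring holes (614,153) and (714,153). Now I go to the bar.

carry_out([
  [[0.0398, 0.0042, 0], [0, 0, 0]],
  [[0.0398, 0.0042, 0], [0, 0, 0]],
  [[0.0398, 0.0042, 0], [0, 0, 0]],
  [[0.0398, 0.0042, 0], [0, 0, 0]],
  [[0.0398, 0.0042, 0], [0, 0, 0]],
  [[0.0398, 0.0042, 0], [0, 0, 0]],
  [[0.0398, 0.0042, 0], [0, 0, 0]],
  [[0.0398, 0.0042, 0], [0, 0, 0]],
  [[0.0398, 0.0042, 0], [0, 0, 0]],
  [[0.0398, 0.0042, 0], [0, 0, 0]],
  [[0.0398, 0.0042, 0], [0, 0, 0]],
  [[0.0398, 0.0042, 0], [0, 0, 0]],
  [[0.0398, 0.0042, 0], [0, 0, 0]],
  [[0.0398, 0.0042, 0], [0, 0, 0]],
  [[0, 0, 0], [0, 0, 0]],
  [[0, 0, 0], [0, 0, 0]],
])

```text
t: 7.52
ee_pos: [0.6101, 0.3087, 0.1992]
tcp_rot: [[-0.003, 1.0, -0.005], [1.0, 0.003, -0.002], [-0.002, -0.005, -1.0]]
wrist_force: [-0.7, 0.9, -0.3]
gripper_width: 0.8
finger_force: 0.0
```

Run:
```python
from h import *
o=env.observe();print(o['t'],o['ee_pos'],o['tcp_rot'])
im=env.read_camera('wrist');cv2.imwrite('pics/w4.png',im[:,:,::-1])
hsv=cv2.cvtColor(im,cv2.COLOR_RGB2HSV)
u=proj('wrist',[.614,.306,.024],o)[0];print(u,hsv[int(u[1])-20,int(u[0])])
m=(hsv[...,2]<110)&(hsv[...,1]>110);m[225:]=0
for b in blobs(m,800):
    w=ray('wrist',b[:,0],.024,o)[:,:2].astype(np.float32)
    print(cv2.boundingRect(b),cv2.minAreaRect(w*1000))
```

```text
7.5167 [0.6101 0.3087 0.1992] [[-0.0029  1.     -0.0051]
 [ 1.      0.0029 -0.0021]
 [-0.002  -0.0051 -1.    ]]
[259.1703 175.828 ] [ 13 143 105]
(250, 96, 29, 129) ((617.8892822265625, 319.60406494140625), (137.692138671875, 25.230690002441406), 88.13374328613281)
(45, 79, 94, 146) ((439.30352783203125, 324.6484069824219), (57.29918670654297, 158.22450256347656), 10.138298034667969)
(0, 0, 95, 76) ((403.97637939453125, 436.7160949707031), (105.27659606933594, 45.80470275878906), 25.148265838623047)
```

View pics/w4.png

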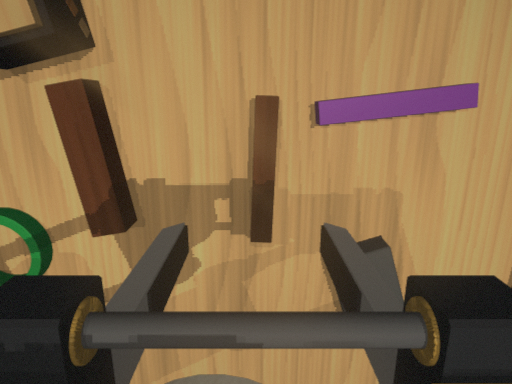

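The wrist view shows the slim bar from (267,96) to (261,241), the purple bar starting at (315,112) and the stout bar at left. The slim bar's centre is about (0.618, 0.308) at a yaw of about 88°. I grip near its far end with a narrowed opening so the fingers clear the purple bar.

carry_out([
  [[0.0257, 0.0048, 0], [0, 0, 1]],
  [[0.0257, 0.0048, 0], [0, 0, 1]],
  [[0, 0, 0.04], [0, 0, 0]],
  [[0, 0, 0.04], [0, 0, 0]],
  [[0, 0, 0.04], [0, 0, 0]],
  [[0, 0, 0.035], [0, 0, 0]],
  [[0, 0, 0.025], [0, 0, 0]],
  [[0, 0, 0.014], [0, 0, 0]],
  [[0, 0, 0], [0, 0, 0]],
  [[0, 0, 0], [0, 0, 0]],
], grip=0.5)

```text
t: 8.4
ee_pos: [0.6212, 0.356, 0.0073]
tcp_rot: [[0.038, 0.999, -0.003], [0.999, -0.038, -0.002], [-0.002, -0.003, -1.0]]
wrist_force: [0.9, 0.0, -0.2]
gripper_width: 0.504
finger_force: 0.0
```

carry_out([
  [[0, 0, 0], [0, 0, 0]],
  [[0, 0, 0], [0, 0, 0]],
  [[0, 0, 0], [0, 0, 0]],
  [[0, 0, 0], [0, 0, 0]],
  [[0, 0, 0], [0, 0, 0]],
  [[0, 0, 0], [0, 0, 0]],
], grip=0, newtons=30)

```text
t: 8.9
ee_pos: [0.6224, 0.3585, 0.01]
tcp_rot: [[0.035, 0.999, 0.002], [0.999, -0.035, 0.001], [0.001, 0.002, -1.0]]
wrist_force: [-1.4, -0.6, 5.8]
gripper_width: 0.251
finger_force: 30.0
```

carry_out([
  [[0, 0, -0.02], [0, 0, 0]],
  [[0, 0, -0.03], [0, 0, 0]],
  [[0, 0, -0.03], [0, 0, 0]],
  [[0, 0, -0.03], [0, 0, 0]],
  [[0, 0, 0], [0, 0, -2]],
  [[-0.032, -0.009, 0], [0, 0, 0]],
  [[-0.032, -0.009, 0], [0, 0, 0]],
  [[-0.032, -0.009, 0], [0, 0, 0]],
  [[-0.032, -0.009, 0], [0, 0, 0]],
  [[-0.032, -0.009, 0], [0, 0, 0]],
  [[-0.032, -0.009, 0], [0, 0, 0]],
  [[-0.032, -0.008, 0], [0, 0, 0]],
  [[-0.032, -0.008, 0], [0, 0, 0]],
  [[0, 0, 0], [0, 0, 0]],
  [[0, 0, 0], [0, 0, 0]],
  [[0, 0, 0], [0, 0, 0]],
  [[0, 0, 0], [0, 0, 0]],
])

```text
t: 10.32
ee_pos: [0.552, 0.1033, 0.1184]
tcp_rot: [[-0.0, 1.0, 0.0], [1.0, 0.0, 0.001], [0.001, 0.0, -1.0]]
wrist_force: [-0.4, 0.0, -0.3]
gripper_width: 0.248
finger_force: 30.0
```

Run:
```python
from h import *
o=env.observe();print(o['t'],o['ee_pos'],o['tcp_rot'],o['wrist_force'])
s=env.read_camera('scene');t=env.read_camera('top');cv2.imwrite('pics/s5f.png',s[:,:,::-1]);cv2.imwrite('pics/t5f.png',t[:,:,::-1])
p=proj('scene',[.553,.02,.1])[0].astype(int);q=proj('top',[.553,.0,.1])[0].astype(int);print(p,q)
a=cv2.resize(s[p[1]-55:p[1]+45,p[0]-60:p[0]+65],(500,400),interpolation=2);b=cv2.resize(t[q[1]-65:q[1]+68,q[0]-60:q[0]+40],(300,400),interpolation=2)
cv2.imwrite('pics/s5.png',np.hstack([a,b])[:,:,::-1])
```

```text
10.3167 [0.552  0.1033 0.1184] [[-0.0001  1.      0.0004]
 [ 1.      0.0001  0.0005]
 [ 0.0005  0.0004 -1.    ]] [-0.4132  0.0209 -0.3027]
[255 213] [244 171]
```

View pics/s5.png

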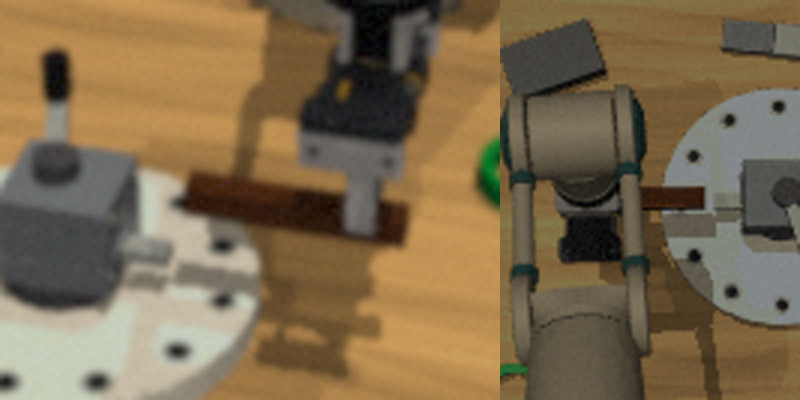

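The scene crop shows the bar held level from (187,190) to (405,225) in front of the mouth. The top crop shows it lined up with the rest. I'll measure its height and tilt on the front face plane.

Run:
```python
from h import *
s=cv2.imread('pics/s5f.png')[:,:,::-1];hsv=cv2.cvtColor(s,cv2.COLOR_RGB2HSV)
m=(hsv[...,2]<105)&(hsv[...,1]>110)
m[:196]=0;m[225:]=0;m[:,:232]=0;m[:,300:]=0
K,T=cam('scene')
def rx(uv,x):
    d=T[:3,:3]@np.linalg.inv(K)@[uv[0],uv[1],1.];return (T[:3,3]+d*(x-T[0,3])/d[0])[1:]
for c in (243,246,250,255,260,265,270,275,278,294):
    r=np.flatnonzero(m[:,c]);print(c,r.min(),r.max(),rx((c,r.max()+.5),.564),hsv[r.max()-3:r.max()+3,c,2])
cols=np.flatnonzero(m.sum(0)>3);print(cols.min(),cols.max(),rx((cols.min(),208),.564))
print('rest/mouth pred',proj('scene',[[.562,-.040,.07],[.542,-.040,.07],[.562,-.075,.07],[.5925,-.075,.122]]))
cv2.imwrite('pics/s6.png',cv2.resize(s[195:235,205:265],None,fx=12,fy=12,interpolation=cv2.INTER_NEAREST)[:,:,::-1])
t=cv2.imread('pics/t5f.png')[:,:,::-1];h=cv2.cvtColor(t,cv2.COLOR_RGB2HSV)
m=(h[...,2]<105)&(h[...,1]>110);m[:160]=0;m[178:]=0;m[:,:233]=0;m[:,255:]=0
b=max(blobs(m),key=cv2.contourArea);w=ray('top',b[:,0],.132)[:,:2].astype(np.float32);print('top',cv2.boundingRect(b),cv2.minAreaRect(w*1000))
```

```text
243 201 210 [-0.015   0.1125] [ 50  48  52  58  98 155]
246 201 210 [-0.0061  0.1142] [ 49  45  52  49  74 121]
250 202 211 [0.0056 0.1128] [47 46 52 54 69 95]
255 196 213 [0.0203 0.1084] [ 50  50  55  69  96 109]
260 204 220 [0.0353 0.086 ] [105 104 102 104 106 112]
265 204 215 [0.0495 0.1068] [ 53  53  64  91 119 124]
270 205 216 [0.064 0.106] [ 42  48  62  93 119 125]
275 206 217 [0.0785 0.1052] [ 46  48  73  98 121 123]
278 206 217 [0.087  0.1069] [ 47  48  58  95 117 123]
294 209 218 [0.1323 0.1121] [ 52  52  56  67 109 158]
242 296 [-0.0179  0.1209]
rest/mouth pred [[234.9383 220.4239]
 [236.7444 216.3509]
 [223.4554 218.5931]
 [219.831  210.5449]]
top (233, 168, 19, 10) ((546.4078979492188, 8.77035903930664), (63.695308685302734, 32.158870697021484), 88.874267578125)
```

View pics/s6.png

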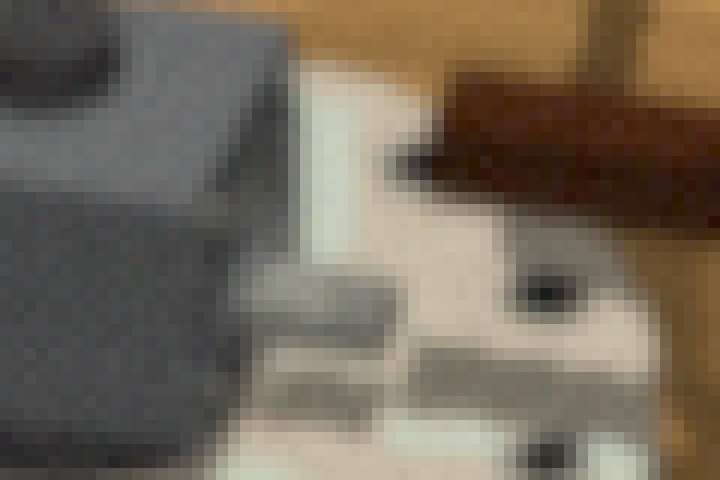

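carry_out([
  [[0, 0.0015, 0.015], [0, 0, 0]],
  [[0, 0, 0.015], [0, 0, 0]],
  [[0, 0, 0.003], [0, 0, 0]],
  [[0, 0, 0], [0, 0, 0]],
  [[-0.012, 0, 0], [0, 0, 0]],
  [[-0.012, 0, 0], [0, 0, 0]],
  [[0, 0, 0], [0, 0, 0]],
  [[0, 0, 0], [0, 0, 0]],
  [[0, 0, 0], [0, 0, 0]],
])

```text
t: 11.17
ee_pos: [0.5534, 0.0778, 0.086]
tcp_rot: [[0.002, 1.0, 0.001], [1.0, -0.002, 0.0], [0.0, 0.001, -1.0]]
wrist_force: [-0.6, 0.6, -1.2]
gripper_width: 0.255
finger_force: 30.0
```

Run:
```python
from h import *
o=env.observe();print(o['t'],o['ee_pos'],o['wrist_force'])
s=env.read_camera('scene');t=env.read_camera('top')
cv2.imwrite('pics/t7f.png',t[:,:,::-1])
q=proj('top',[.553,-.06,.1])[0].astype(int);print(q)
a=cv2.resize(s[190:245,205:300],None,fx=5,fy=5,interpolation=2)[:275,:475];b=cv2.resize(t[q[1]-27:q[1]+28,q[0]-30:q[0]+35],None,fx=5,fy=5,interpolation=2)[:275]
cv2.imwrite('pics/s7.png',np.hstack([a,b])[:,:800,::-1])
h=cv2.cvtColor(t,cv2.COLOR_RGB2HSV)
for c in (246,250,254,258): print(c,[(r,*t[r,c]) for r in range(164,182)] if c==250 else '')
c=275;print([(r,int(t[r,c].max())) for r in range(154,188)])
```

```text
11.1667 [0.5534 0.0778 0.086 ] [-0.6209  0.6085 -1.2073]
[261 171]
246 
250 [(164, np.uint8(131), np.uint8(136), np.uint8(137)), (165, np.uint8(130), np.uint8(135), np.uint8(135)), (166, np.uint8(130), np.uint8(135), np.uint8(137)), (167, np.uint8(132), np.uint8(136), np.uint8(138)), (168, np.uint8(131), np.uint8(134), np.uint8(124)), (169, np.uint8(74), np.uint8(56), np.uint8(44)), (170, np.uint8(54), np.uint8(32), np.uint8(19)), (171, np.uint8(53), np.uint8(29), np.uint8(18)), (172, np.uint8(51), np.uint8(27), np.uint8(8)), (173, np.uint8(51), np.uint8(28), np.uint8(15)), (174, np.uint8(47), np.uint8(23), np.uint8(3)), (175, np.uint8(49), np.uint8(30), np.uint8(16)), (176, np.uint8(40), np.uint8(35), np.uint8(20)), (177, np.uint8(96), np.uint8(94), np.uint8(79)), (178, np.uint8(94), np.uint8(89), np.uint8(75)), (179, np.uint8(99), np.uint8(94), np.uint8(80)), (180, np.uint8(100), np.uint8(95), np.uint8(82)), (181, np.uint8(97), np.uint8(93), np.uint8(78))]
254 
258 
[(154, 135), (155, 139), (156, 135), (157, 136), (158, 133), (159, 89), (160, 90), (161, 86), (162, 83), (163, 83), (164, 85), (165, 86), (166, 85), (167, 71), (168, 55), (169, 55), (170, 53), (171, 35), (172, 36), (173, 73), (174, 86), (175, 86), (176, 87), (177, 85), (178, 87), (179, 84), (180, 84), (181, 36), (182, 30), (183, 25), (184, 29), (185, 39), (186, 111), (187, 115)]
```

View pics/s7.png

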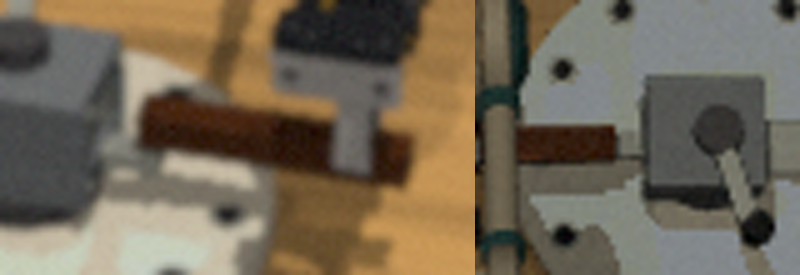

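The crop shows the bar's inner end over the rest, in line with the mouth. I'll check the lateral alignment numerically: block top edges at rows 158.7 and 180.6, bar far edge at row 168.8.

Run:
```python
from h import *
e=ray('top',[(275,158.6),(275,180.5)],.122)[:,0];print(e,e.mean(),e[0]-e[1])
print('bar x',ray('top',[(250,168.7)],.100)[0]-[.012,0,0],ray('top',[(250,176.5)],.076)[0]+[.012,0,0])
t=cv2.imread('pics/t7f.png');print([(c,int(t[172,c].max())) for c in range(252,268)])
```

```text
[0.5958 0.5169] 0.5563129756602685 0.07890004553446184
bar x [ 0.5525 -0.0205  0.1   ] [ 0.5516 -0.0204  0.076 ]
[(252, 50), (253, 51), (254, 53), (255, 55), (256, 48), (257, 49), (258, 50), (259, 65), (260, 106), (261, 109), (262, 110), (263, 117), (264, 74), (265, 57), (266, 89), (267, 84)]
```

carry_out([
  [[0, 0.0025, 0], [0, 0, 0]],
  [[0, 0, 0.002], [0, 0, 0]],
  [[0, 0, 0.002], [0, 0, 0]],
  [[0, 0, 0], [0, 0, 0]],
  [[0, 0, 0], [0, 0, 0]],
])

```text
t: 11.68
ee_pos: [0.5553, 0.0784, 0.0811]
tcp_rot: [[0.001, 1.0, -0.001], [1.0, -0.001, -0.0], [-0.0, -0.001, -1.0]]
wrist_force: [-0.4, -0.7, -1.1]
gripper_width: 0.258
finger_force: 30.0
```

carry_out([
  [[0, 0, 0.002], [0, 0, 0]],
  [[0, 0, 0], [0, 0, 0]],
  [[0, 0, 0], [0, 0, 0]],
])

```text
t: 11.93
ee_pos: [0.5558, 0.0783, 0.0795]
tcp_rot: [[0.001, 1.0, 0.0], [1.0, -0.001, -0.0], [-0.0, 0.0, -1.0]]
wrist_force: [0.1, 0.3, 1.0]
gripper_width: 0.253
finger_force: 30.0
```

carry_out([
  [[0, 0, 0.002], [0, 0, 0]],
  [[0, 0, 0], [0, 0, 0]],
  [[0, 0, 0], [0, 0, 0]],
])

```text
t: 12.18
ee_pos: [0.5557, 0.0785, 0.0777]
tcp_rot: [[0.001, 1.0, 0.0], [1.0, -0.001, 0.0], [0.0, 0.0, -1.0]]
wrist_force: [-0.8, 1.4, 1.6]
gripper_width: 0.251
finger_force: 30.0
```

carry_out([
  [[0, 0, 0.002], [0, 0, 0]],
  [[0, 0, 0], [0, 0, 0]],
  [[0, 0, 0], [0, 0, 0]],
  [[0, 0, 0], [0, 0, 0]],
])

```text
t: 12.52
ee_pos: [0.5557, 0.0783, 0.0755]
tcp_rot: [[0.001, 1.0, 0.0], [1.0, -0.001, 0.0], [0.0, 0.0, -1.0]]
wrist_force: [-0.3, 2.3, 2.4]
gripper_width: 0.253
finger_force: 30.0
```

carry_out([
  [[0, 0, -0.002], [0, 0, 0]],
  [[0, 0, -0.0035], [0, 0, 0]],
  [[0, 0, 0], [0, 0, 0]],
  [[0, 0, 0], [0, 0, 0]],
])

```text
t: 12.85
ee_pos: [0.5556, 0.078, 0.081]
tcp_rot: [[0.001, 1.0, -0.0], [1.0, -0.001, -0.0], [-0.0, -0.0, -1.0]]
wrist_force: [-0.1, -0.0, -0.7]
gripper_width: 0.249
finger_force: 30.0
```

Run:
```python
from h import *
o=env.observe();print(o['ee_pos'],o['wrist_force'])
s=env.read_camera('scene');cv2.imwrite('pics/s8f.png',s[:,:,::-1])
K,T=cam('scene')
def rx(uv,x):
    d=T[:3,:3]@np.linalg.inv(K)@[uv[0],uv[1],1.];return (T[:3,3]+d*(x-T[0,3])/d[0])[1:]
def bound(f,xc,cols,r0,r1):
    im=cv2.imread(f).astype(float)[:,:,::-1];v=im[...,0]  # red: bar dark, wood bright
    lo=[];
    for c in cols:
        w=v[r0:r1,c];k=int(np.argmin(w)) # darkest = front face
        j=k
        while w[j]<75: j+=1
        r=r0+j-1+(75-w[j-1])/(w[j]-w[j-1]);lo.append((c,r,*rx((c,r),xc+.012)))
    lo=np.array(lo);print(f,'\n',lo.round(4));print('slope dz/dy',np.polyfit(lo[:,2],lo[:,3],1))
bound('pics/s5f.png',.552,[244,247,250,253,256,292,294],203,224)
bound('pics/s8f.png',.5558,[236,239,242,245,248,284,286],208,232)
im=cv2.imread('pics/s8f.png')[:,:,2];print(im[204:232,[236,242,248,284,286]].T)
```

```text
[0.5556 0.078  0.081 ] [-0.1257 -0.0429 -0.6933]
pics/s5f.png 
 [[244.     210.4848  -0.012    0.1131]
 [247.     211.3636  -0.0032   0.1116]
 [250.     220.1207   0.0058   0.0816]
 [253.     212.6667   0.0144   0.1103]
 [256.     213.56     0.0232   0.1088]
 [292.     218.1961   0.1267   0.1121]
 [294.     218.1905   0.1322   0.1132]]
slope dz/dy [0.0548 0.105 ]
pics/s8f.png 
 [[236.     220.6818  -0.0351   0.0744]
 [239.     220.1429  -0.0261   0.0782]
 [242.     220.5714  -0.0171   0.0784]
 [245.     221.0652  -0.0081   0.0783]
 [248.     221.6552   0.0008   0.0779]
 [284.     228.1951   0.1065   0.075 ]
 [286.     222.       0.111    0.0984]]
slope dz/dy [0.0755 0.0787]
[[198 200 194 184 170 140  94  74  68  71  65  53  45  50  47  47  60  82
  103 108 115 116 119 118 118 125 144 174]
 [187 189 171 133  89  76  81  79  72  72  74  67  59  49  50  49  55  90
  151 190 196 178 149 127 120 117 118 134]
 [106 102 106 107 114 118 117 108  89  75  73  69  66  57  48  49  52  56
   85 144 188 193 178 152 126 115 111  93]
 [ 69  94 108 121 122 124 126 130 137 150 163 165 166 152 121  88  75  72
   71  65  58  53  50  54  67 108 149 168]
 [142 153 160 163 161 161 163 169 174 175 173 168 173 161 137 104  87  81
   81  88  89  93 110 134 147 154 168 174]]
```

carry_out([
  [[0, 0, 0], [0, 1.5, 0]],
  [[0, 0, 0], [0, 0, 0]],
  [[-0.008, 0, 0], [0, 0, 0]],
  [[-0.008, 0, 0], [0, 0, 0]],
  [[-0.008, 0, 0], [0, 0, 0]],
  [[-0.004, 0, 0], [0, 0, 0]],
  [[-0.004, 0, 0], [0, 0, 0]],
  [[0, 0, 0], [0, 0, 0]],
  [[0, 0, 0], [0, 0, 0]],
])

```text
t: 13.65
ee_pos: [0.5556, 0.046, 0.0801]
tcp_rot: [[0.001, 1.0, 0.0], [1.0, -0.001, 0.026], [0.026, 0.0, -1.0]]
wrist_force: [0.5, 0.6, -1.2]
gripper_width: 0.248
finger_force: 30.0
```

Run:
```python
from h import *
o=env.observe();print(o['ee_pos'],o['wrist_force'],o['torque'])
t=env.read_camera('top');s=env.read_camera('scene');cv2.imwrite('pics/t9f.png',t[:,:,::-1]);cv2.imwrite('pics/s9f.png',s[:,:,::-1])
for c in (256,260):print(c,[(r,int(t[r,c,0])) for r in range(164,180)])
print([(c,int(t[171,c].max())) for c in range(254,272)])
print(s[206:228,[222,225,228,232,236,240,270,272],0].T)
```

```text
[0.5556 0.046  0.0801] [ 0.5067  0.5791 -1.2265] [-0.0365 -0.0763 -0.0375]
256 [(164, 129), (165, 133), (166, 131), (167, 131), (168, 110), (169, 54), (170, 52), (171, 51), (172, 50), (173, 52), (174, 50), (175, 22), (176, 93), (177, 94), (178, 95), (179, 97)]
260 [(164, 127), (165, 131), (166, 130), (167, 130), (168, 83), (169, 50), (170, 53), (171, 52), (172, 50), (173, 49), (174, 59), (175, 29), (176, 99), (177, 94), (178, 95), (179, 92)]
[(254, 52), (255, 53), (256, 51), (257, 48), (258, 54), (259, 56), (260, 52), (261, 52), (262, 49), (263, 55), (264, 54), (265, 52), (266, 77), (267, 77), (268, 78), (269, 79), (270, 87), (271, 87)]
[[ 94  94  87  80  76  79  81  78  72  61  62  64  65  63  66  66  70  63
   64  67  81  84]
 [ 61  60  63  57  60  61  67  66  60  52  44  49  51  49  62  75  77  72
   76  84  90  93]
 [ 70  68  66  68  71  73  73  71  68  51  44  49  49  52  60  75  95 106
  116 120 121 121]
 [124 122 118 115  98  79  72  72  73  62  48  51  50  54  54  66  85 103
  113 118 117 120]
 [117 112 107 100 100  85  77  71  72  69  58  48  47  52  51  60  84 101
  124 129 122 120]
 [ 97  62  35  34  64  76  78  76  72  70  62  50  48  48  52  66 109 162
  185 167 134 118]
 [109 106 107 112 116 125 128 132 126 107  79  54  50  51  52  60  54  46
   48  45  61 100]
 [142 138 149 154 162 169 165 163 158 141 106  80  75  76  71  64  50  51
   51  52  62  99]]
```

carry_out([
  [[-0.008, 0, -0.0008], [0, 0, 0]],
  [[-0.008, 0, -0.0005], [0, 0, 0]],
  [[-0.008, 0, -0.0005], [0, 0, 0]],
  [[-0.008, 0, -0.0002], [0, 0, 0]],
  [[-0.008, 0, -0.0002], [0, 0, 0]],
  [[-0.008, 0, -0.0002], [0, 0, 0]],
  [[0, 0, 0], [0, 0, 0]],
  [[0, 0, 0], [0, 0, 0]],
])

```text
t: 14.42
ee_pos: [0.5555, -0.0024, 0.0812]
tcp_rot: [[0.002, 1.0, -0.0], [1.0, -0.002, 0.026], [0.026, -0.0, -1.0]]
wrist_force: [0.5, -0.7, -1.1]
gripper_width: 0.252
finger_force: 30.0
```

carry_out([
  [[-0.003, 0, 0], [0, 0, 0]],
  [[-0.003, 0, 0], [0, 0, 0]],
  [[0, 0, 0], [0, 0, 0]],
  [[0, 0, 0], [0, 0, 0]],
])

```text
t: 14.75
ee_pos: [0.5555, -0.0077, 0.0811]
tcp_rot: [[0.001, 1.0, -0.0], [1.0, -0.001, 0.026], [0.026, -0.0, -1.0]]
wrist_force: [-0.5, 0.6, -1.2]
gripper_width: 0.252
finger_force: 30.0
```

carry_out([
  [[-0.002, 0, 0], [0, 0, 0]],
  [[-0.002, 0, 0], [0, 0, 0]],
  [[0, 0, 0], [0, 0, 0]],
  [[0, 0, 0], [0, 0, 0]],
])

```text
t: 15.08
ee_pos: [0.5555, -0.0118, 0.081]
tcp_rot: [[0.001, 1.0, 0.0], [1.0, -0.001, 0.026], [0.026, 0.0, -1.0]]
wrist_force: [0.1, 0.4, -0.7]
gripper_width: 0.25
finger_force: 30.0
```

carry_out([
  [[-0.002, 0, 0], [0, 0, 0]],
  [[0, 0, 0], [0, 0, 0]],
  [[0, 0, 0], [0, 0, 0]],
])

```text
t: 15.33
ee_pos: [0.5555, -0.0132, 0.081]
tcp_rot: [[0.001, 1.0, 0.0], [1.0, -0.001, 0.027], [0.027, 0.0, -1.0]]
wrist_force: [0.4, 3.2, -0.7]
gripper_width: 0.251
finger_force: 30.0
```

carry_out([
  [[-0.002, 0, 0], [0, 0, 0]],
  [[0, 0, 0], [0, 0, 0]],
  [[0, 0, 0], [0, 0, 0]],
])

```text
t: 15.58
ee_pos: [0.5556, -0.0132, 0.081]
tcp_rot: [[0.002, 1.0, 0.0], [1.0, -0.002, 0.031], [0.031, 0.0, -1.0]]
wrist_force: [1.0, 7.3, -0.5]
gripper_width: 0.252
finger_force: 30.0
```

Stop met at the expected place: the predicted TCP y was -0.0135 and the force is 7 N. I'll ease the push, settle the bar on the floor and release.

carry_out([
  [[0, 0, 0.001], [0, 0, 0]],
  [[0.001, 0, 0.001], [0, 0, 0]],
  [[0, 0, 0], [0, 0, 0]],
  [[0, 0, 0], [0, 0, 0]],
])

```text
t: 15.92
ee_pos: [0.5557, -0.0132, 0.0797]
tcp_rot: [[0.001, 1.0, 0.001], [1.0, -0.001, 0.029], [0.029, 0.001, -1.0]]
wrist_force: [-0.1, 5.4, 3.7]
gripper_width: 0.252
finger_force: 30.0
```

carry_out([
  [[0, 0, 0], [0, 0, 0]],
  [[0, 0, 0], [0, 0, 0]],
  [[0, 0, 0], [0, 0, 0]],
  [[0, 0, 0], [0, 0, 0]],
], grip=0.45)

```text
t: 16.25
ee_pos: [0.5555, -0.0152, 0.0789]
tcp_rot: [[0.001, 1.0, 0.0], [1.0, -0.001, 0.025], [0.025, 0.0, -1.0]]
wrist_force: [0.5, -0.0, 0.8]
gripper_width: 0.449
finger_force: 0.0
```

Run:
```python
from h import *
o=env.observe();print(o['ee_pos'],o['wrist_force'])
s=env.read_camera('scene');cv2.imwrite('pics/s10f.png',s[:,:,::-1])
t=env.read_camera('top')
print(s[214,225:280,0],s[218,225:280,0]);print([(c,int(t[172,c,0])) for c in range(222,272)][::1])
print('expected outer end px scene',proj('scene',[[.567,.016,.07],[.567,.016,.094]]))
```

```text
[ 0.5555 -0.0152  0.0789] [ 0.4632 -0.0309  0.7551]
[ 54  54  43  45  43  39  38  34  37  39  37  40  54  87 114 112 113 108
 104  92  73  51  48  53  60  77  80  91 100 104 112 134 156 166 167 167
 164 164 167 168 165 165 168 167 165 164 167 163 166 165 167 165 170 170
 169] [ 49  47  48  45  48  44  44  48  45  48  40  44  59  89 108 111 107 108
 106  97  81  61  50  52  55  64  67  63  69  66  76 125 163 177 177 175
 173 175 177 173 175 173 172 169 169 173 173 169 170 171 172 169 172 171
 171]
[(222, 132), (223, 134), (224, 135), (225, 133), (226, 133), (227, 133), (228, 129), (229, 133), (230, 97), (231, 99), (232, 107), (233, 110), (234, 103), (235, 90), (236, 72), (237, 109), (238, 131), (239, 133), (240, 73), (241, 119), (242, 96), (243, 75), (244, 33), (245, 6), (246, 10), (247, 14), (248, 40), (249, 46), (250, 61), (251, 62), (252, 62), (253, 63), (254, 59), (255, 31), (256, 20), (257, 6), (258, 43), (259, 91), (260, 93), (261, 88), (262, 54), (263, 50), (264, 55), (265, 45), (266, 84), (267, 102), (268, 108), (269, 109), (270, 103), (271, 85)]
expected outer end px scene [[253.1497 224.4433]
 [253.2314 217.8961]]
```

carry_out([
  [[0, 0, -0.02], [0, 0, 0]],
  [[0, 0, -0.035], [0, 0, 0]],
  [[0, 0, -0.035], [0, 0, 0]],
  [[0, 0, -0.035], [0, -1.5, 0]],
  [[0, 0, -0.035], [0, 0, 0]],
  [[-0.033, -0.019, 0], [0, 0, 0]],
  [[-0.033, -0.019, 0], [0, 0, 0]],
  [[-0.033, -0.019, 0], [0, 0, 0]],
  [[-0.033, -0.019, 0], [0, 0, 0]],
])

```text
t: 17.1
ee_pos: [0.4785, -0.151, 0.2392]
tcp_rot: [[-0.0, 1.0, 0.001], [1.0, 0.0, -0.001], [-0.001, 0.001, -1.0]]
wrist_force: [1.4, -1.3, -0.4]
gripper_width: 0.447
finger_force: 0.0
```

carry_out([
  [[0, 0, 0], [0, 0, 7.15]],
  [[0, 0, 0], [0, 0, 7.15]],
  [[0, 0, 0], [0, 0, 7.15]],
  [[0, 0, 0], [0, 0, 7.15]],
  [[0, 0, 0], [0, 0, 7.15]],
  [[0, 0, 0], [0, 0, 7.15]],
  [[0, 0, 0], [0, 0, 7.15]],
  [[0, 0, 0], [0, 0, 7.15]],
  [[0, 0, 0], [0, 0, 7.15]],
  [[0, 0, 0], [0, 0, 7.15]],
  [[0, 0, 0], [0, 0, 7.15]],
  [[0, 0, 0], [0, 0, 7.15]],
  [[0, 0, 0], [0, 0, 7.15]],
  [[0, 0, 0], [0, 0, 7.15]],
  [[0, 0, 0], [0, 0, 0]],
  [[0, 0, 0], [0, 0, 0]],
  [[0, 0, 0], [0, 0, 0]],
])

```text
t: 18.52
ee_pos: [0.4793, -0.15, 0.2389]
tcp_rot: [[0.985, -0.174, -0.0], [-0.174, -0.985, -0.0], [-0.0, 0.0, -1.0]]
wrist_force: [0.2, 0.1, -0.6]
gripper_width: 0.449
finger_force: 0.0
```

Run:
```python
from h import *
o=env.observe();print(o['t'],o['ee_pos'],o['tcp_rot'],o['qpos'])
im=env.read_camera('wrist');cv2.imwrite('pics/w11.png',im[:,:,::-1])
u=proj('wrist',[[.480,-.147,.177],[.480,-.147,.136]],o);print(u)
v=im.max(2).copy()
print(v[int(u[0,1])-30:int(u[0,1])+31:4,int(u[0,0])-60:int(u[0,0])+61:6])
for th in (50,65):
  for b in blobs(v<th,150):
    x,y,w,h=cv2.boundingRect(b)
    if y<225:
        (cx,cy),r=cv2.minEnclosingCircle(b);print(th,(x,y,w,h),(cx,cy),r,ray('wrist',(cx,cy),.177,o)[0,:2])
```

```text
18.5167 [ 0.4793 -0.15    0.2389] [[ 0.9848 -0.1736 -0.0001]
 [-0.1736 -0.9848 -0.0001]
 [-0.      0.0002 -1.    ]] [-25.3116   8.4521  91.2462  -0.0096  80.3018  74.6869]
[[249.6418 204.6989]
 [250.1855 190.4132]]
[[185 186 182 185 183 185 183 136 143 145 123 142 138 135 184 184 183 184
  184 184 184]
 [187 186 187 187 186 187 185 177 142 143 142 184 140 137 147 184 183 184
  185 183 183]
 [188 185 185 186 186 184 186 184 148  72  64  70 137 140 139 185 139 141
  185 185 185]
 [188 187 187 187 186 185 186 187 122  67  64  62 125 139 140 102  61  68
  184 184 183]
 [187 187 187 186 187 187 187 186  86  62  64  63  82 137 136  98  60  62
  167 184 183]
 [187 187 187 187 186 188 185 186  57  66  71  64  63 140 138 106  54  62
  137 150 139]
 [177 188 186 188 184 186 187 186  59  65  67  69  62 136 137 137  99 121
  136 140 118]
 [140 186 187 186 188 187 185 188  52  60  57  60  62 138 136 139 131 139
  137 122 123]
 [ 63 187 187 187 187 185 184 158  55  56  57  53  59 134 135 139 130 137
  116 111 113]
 [123 187 188 187 186 184 187 142  51  56  54  53 111 133 135 137 134 123
  119 123 121]
 [172 186 187 187 186 185 186 157  52  55  54  51 135 135 136 134 124 120
  118 117 122]
 [184 185 186 185 186 186 185 183  97 108 134 133 136 137 136 122 120 125
  124 123 131]
 [186 184 185 185 157 187 185 183 136 136 134 137 136 126 121 122 119 119
  115 116 132]
 [178 185 113  91  71 184 183 184 138 133 133 128 119 118 118 121 114  94
   96  94 118]
 [182  89  89  88  58 181 181 181 170 122 121 123 122 114 107 111 113  96
   80  85  94]
 [170  88  86  87  57 182 181 180 184 118 117 112 138 159 114 112 112  84
   59  82  83]]
65 (233, 181, 30, 36) (244.34828186035156, 198.71107482910156) 19.298173904418945 [ 0.4852 -0.144 ]
65 (323, 66, 40, 39) (343.0, 85.5) 21.59292221069336 [ 0.5523 -0.2243]
```

The handle is at about (0.4815, -0.1465), near where it must be. I'll straddle and grip it.

carry_out([
  [[0.0016, -0.0038, 0.01], [0, 0, 0]],
  [[0, 0, 0.03], [0, 0, 0]],
  [[0, 0, 0.03], [0, 0, 0]],
  [[0, 0, 0.015], [0, 0, 0]],
  [[0, 0, 0.008], [0, 0, 0]],
  [[0, 0, 0], [0, 0, 0]],
  [[0, 0, 0], [0, 0, 0]],
])

```text
t: 19.15
ee_pos: [0.482, -0.1465, 0.1459]
tcp_rot: [[0.984, -0.176, 0.0], [-0.176, -0.984, -0.0], [0.0, 0.0, -1.0]]
wrist_force: [-0.4, 0.0, -0.3]
gripper_width: 0.449
finger_force: 0.0
```

carry_out([
  [[0, 0, 0], [0, 0, 0]],
  [[0, 0, 0], [0, 0, 0]],
  [[0, 0, 0], [0, 0, 0]],
  [[0, 0, 0], [0, 0, 0]],
  [[0, 0, 0], [0, 0, 0]],
], grip=0, newtons=15)

```text
t: 19.57
ee_pos: [0.4824, -0.1466, 0.1468]
tcp_rot: [[0.984, -0.176, 0.002], [-0.176, -0.984, -0.001], [0.002, 0.0, -1.0]]
wrist_force: [0.3, 1.6, 3.7]
gripper_width: 0.228
finger_force: 15.0
```

carry_out([
  [[-0.0027, -0.0059, 0], [0, 0, 2.4]],
  [[-0.0025, -0.006, 0], [0, 0, 2.4]],
  [[-0.0022, -0.0061, 0], [0, 0, 2.4]],
  [[-0.002, -0.0062, 0], [0, 0, 2.4]],
  [[-0.0017, -0.0062, 0], [0, 0, 2.4]],
  [[-0.0014, -0.0063, 0], [0, 0, 2.4]],
  [[-0.0012, -0.0063, 0], [0, 0, 2.4]],
  [[-0.0009, -0.0064, 0], [0, 0, 2.4]],
  [[-0.0006, -0.0064, 0], [0, 0, 2.4]],
  [[-0.0004, -0.0064, 0], [0, 0, 2.4]],
  [[0, 0, 0], [0, 0, 0]],
])

```text
t: 20.48
ee_pos: [0.4861, -0.084, 0.1464]
tcp_rot: [[0.827, -0.562, -0.006], [-0.562, -0.827, -0.001], [-0.004, 0.004, -1.0]]
wrist_force: [-7.8, -0.4, 7.5]
gripper_width: 0.23
finger_force: 15.0
```

carry_out([
  [[-0.001, -0.0064, 0], [0, 0, 2.4]],
  [[-0.0005, -0.0064, 0], [0, 0, 2.4]],
  [[0, 0, 0], [0, 0, 0]],
  [[0, 0, 0], [0, 0, 0]],
])

```text
t: 20.82
ee_pos: [0.4929, -0.0728, 0.1464]
tcp_rot: [[0.778, -0.628, -0.004], [-0.628, -0.778, -0.001], [-0.003, 0.003, -1.0]]
wrist_force: [-6.1, -0.2, 6.1]
gripper_width: 0.232
finger_force: 15.0
```

carry_out([
  [[0, -0.003, 0], [0, 0, 0]],
  [[0, 0, 0], [0, 0, 0]],
  [[0, 0, 0], [0, 0, 0]],
])

```text
t: 21.07
ee_pos: [0.4944, -0.0708, 0.1463]
tcp_rot: [[0.778, -0.628, -0.005], [-0.628, -0.778, -0.001], [-0.003, 0.004, -1.0]]
wrist_force: [-5.4, -0.8, 6.6]
gripper_width: 0.229
finger_force: 15.0
```

carry_out([
  [[0.0002, -0.003, 0], [0, 0, 0]],
  [[0, 0, 0], [0, 0, 0]],
  [[0, 0, 0], [0, 0, 0]],
])

```text
t: 21.32
ee_pos: [0.495, -0.0697, 0.1463]
tcp_rot: [[0.778, -0.628, -0.008], [-0.628, -0.778, -0.003], [-0.004, 0.007, -1.0]]
wrist_force: [-8.3, -3.7, 7.7]
gripper_width: 0.232
finger_force: 15.0
```

carry_out([
  [[0.0002, -0.003, 0], [0, 0, 0]],
  [[0, 0, 0], [0, 0, 0]],
  [[0, 0, 0], [0, 0, 0]],
])

```text
t: 21.57
ee_pos: [0.4951, -0.0695, 0.1462]
tcp_rot: [[0.779, -0.627, -0.012], [-0.627, -0.779, -0.007], [-0.005, 0.013, -1.0]]
wrist_force: [-13.5, -8.3, 10.3]
gripper_width: 0.231
finger_force: 15.0
```

The lever is at its end stop: the position holds while the force rises. I'll ease off, release and rise.

carry_out([
  [[0, 0.002, 0], [0, 0, 0]],
  [[0, 0, 0], [0, 0, 0]],
])

```text
t: 21.73
ee_pos: [0.4951, -0.0696, 0.1462]
tcp_rot: [[0.778, -0.628, -0.009], [-0.628, -0.778, -0.004], [-0.005, 0.009, -1.0]]
wrist_force: [-10.0, -4.9, 8.1]
gripper_width: 0.229
finger_force: 15.0
```

carry_out([
  [[0, 0, 0], [0, 0, 0]],
  [[0, 0, 0], [0, 0, 0]],
  [[0, 0, 0], [0, 0, 0]],
  [[0, 0, -0.03], [0, 0, 0]],
  [[0, 0, -0.04], [0, 0, 0]],
  [[0, 0, -0.03], [0, 0, 0]],
  [[-0.03, 0, 0], [0, 0, 0]],
  [[-0.03, 0, 0], [0, 0, 0]],
  [[-0.03, 0, 0], [0, 0, 0]],
  [[0, 0, 0], [0, 0, 0]],
  [[0, 0, 0], [0, 0, 0]],
], grip=0.5)

```text
t: 22.65
ee_pos: [0.4297, -0.0103, 0.2464]
tcp_rot: [[0.779, -0.627, 0.002], [-0.627, -0.779, -0.0], [0.002, -0.001, -1.0]]
wrist_force: [-0.4, 0.2, 0.2]
gripper_width: 0.498
finger_force: 0.0
```

Run:
```python
from h import *
o=env.observe();print(o['t'],o['ee_pos'],o['wrist_force'])
s=env.read_camera('scene');cv2.imwrite('pics/s12f.png',s[:,:,::-1]);t=env.read_camera('top')
hsv=cv2.cvtColor(s,cv2.COLOR_RGB2HSV)
m=(hsv[...,2]<60);m[:150]=0;m[225:]=0;m[:,:160]=0;m[:,270:]=0
for b in blobs(m,20):print(cv2.boundingRect(b))
C=np.array([.5545,-.1245])
for a in(138,140,143):
  p=C+.078*np.array([np.cos(np.radians(a)),np.sin(np.radians(a))]);print(a,'handle pred',proj('scene',[[*p,.177],[*p,.14]]).round(1).tolist())
print('knob pred seated',proj('scene',[[.553,-.25,.094],[.553,-.25,.054]]),'bar end',s[218,245:262,0])
```

```text
22.65 [ 0.4297 -0.0103  0.2464] [-0.3663  0.221   0.2479]
(222, 214, 33, 10)
(166, 201, 10, 16)
(204, 198, 11, 6)
(228, 177, 7, 13)
138 handle pred [[229.8, 176.4], [230.0, 186.9]]
140 handle pred [[229.3, 176.0], [229.5, 186.5]]
143 handle pred [[228.5, 175.4], [228.7, 185.9]]
knob pred seated [[168.1089 201.5612]
 [169.3894 212.1798]] bar end [ 56  57  59  64  61  67  69  72  73  64  84 146 186 197 194 196 194]
```

The handle is at the closed position, the knob is seated and the bar end is unchanged. Handing in.

```bash
python3 -c "
from bench import env
print(env.sign_off())"
```

```text
the job is handed in; nothing more can be done
None
```

I handed the job in at about 23 s of the 72 s allowed: vice seated one hole anticlockwise, slim bar against the depth stop and lever at its closed end stop, by force readings and final camera checks, with no verdict returned.

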